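# Hot plate to the third click

### The arm

A 6-joint arm with a two-finger parallel gripper is mounted at the origin on the work surface. World frame = base frame: x ahead of the robot, y to its left, z up, the work surface at z = 0. Lengths are in m, angles in degrees, forces in N, time in s.
With the tool pointing down it reaches from about 0.275 to 0.85 m from the base axis. Payload 19 kg.
Tool frame: the origin (TCP) lies on the centre line of the jaws, within the pads' length; the fingertips stand 22 mm ahead of it and the grasp point (between the pads) lies 3 mm ahead of it; z points along the fingers, y is the line along which they close (so a half turn about z gives the same grasp; the last joint's range is limited). The gripper opens to 85 mm and grips with 20 to 120 N. Pads are 22 mm wide; open, the fingers measure 114 mm over their backs; the gripper's body (76 mm by 85 mm) begins 54 mm behind the grasp point. The pads swing forward as they close: fully open they stand 13 mm farther back than shut.
Start: joints at [-71.391, 8.623, 82.357, -0, 89.026, -7.678], TCP at [0.255, -0.516, 0.253] pointing down, gripper open.
Joint ranges: [-160.23, 160.23], [-39.13, 120.54], [6.94, 153.29], [-79.49, 259.48], [9.18, 160.14], [-161.06, 161.06]. Speed limits (degrees/s): [108.29, 108.29, 127.2, 172.46, 172.46, 172.46].

### API

Orientations are given as a 3x3 rotation matrix whose columns are the frame's x, y, z axes.
In Python, from rig import get_state, camera, manip gives the robot as it stands.
- The arm moves only by the tool move_arm, never from a script. Its argument "moves" is a list of rows, each an object of numbers: "dx", "dy", "dz": the shift along the tool's x, y, z in m; "wx", "wy", "wz": the turn, a rotation vector about the tool's x, y, z in rad. In form: [{"dx": .., "dy": .., "dz": .., "wx": .., "wy": .., "wz": ..}, ...]. A call has 1 to 5 rows; each row is the pose to reach, as a shift and turn from the pose commanded when the call began, along the tool's axes at that moment; what a row does not reach only later rows make up. A row lasts 1/10 s, in which the tool goes at most 50 mm and 8.59 degrees, less where a joint would pass 70% of its speed; a pose out of reach is approached as far as the arm can. A call with a gripper value outside its range is refused whole. "fingers" is the opening in per cent of the stroke, from 0 (shut) to 100 (fully open), set as the call begins (left out, the last holds). The fingers move at their own pace and stop on an object; the grip force is fixed at half the most. Time passes only in rows, so rows that repeat a pose let the fingers close. It gives the time, the measured TCP pose, the force, the opening and the grip force at its end, in the units of the state.
- get_state(): the state, without advancing time (a new reading comes with each control period).
- camera(name): name is "side" or "top"; returns a dict with "color" (420x560x3 uint8, red, green, blue), "range_z" (420x560 float32, m along the optical axis (not along the pixel's ray), 0 where there is no reading), "mtx" (3x3 intrinsics, pixels), "rvec" (rotation vector, rad) and "tvec" (3), from world to camera coordinates, as OpenCV has them. Camera axes: x right, y down, z forward; pixel columns grow to the right and rows downward; lengths in m; the calibration is good to about 2 mm. A picture is of the moment at which its call begins.
- manip.sign_off(): hands the job in; it is judged then, once.
The state is a dict: "time": time; "qpos": joint angles; "joint_velocities": joint speeds; "joint_efforts": joint torques, N m; "tcp_pos": TCP position; "eef_rot": TCP orientation; "ft_force": force on the tool from outside, world axes, zero at the start; "moment": the same for the moment, N m; "width": finger opening in m; "gripper_force": force on a finger pad.
Only numpy, scipy, OpenCV 4.12 (cv2) and the standard library are available. Lean on these libraries where they do the work, as an engineer would, in place of code of your own. Each camera call takes 0.05 s, during which the arm holds its last target. There are 200 camera calls.

### The job

Get the red hot plate ready: push its heat lever all the way back to off first, then push it up again click by click and stop at the third click, never going past it, and then press the green start button fully down and let it go. Only push with the fingers, do not pinch the lever, and leave everything else on the counter and the hot plate where it is.

Things in the scene. Friction and masses are not known exactly. Their poses are not given: they have to be found in the camera images.
- hot_plate: red electric hot plate, fixed to the counter. Origin: on the counter under its middle; z up, x from the control strip across the pan, y along the strip towards hotter. Pan 270 x 390 mm, rim 73 mm high, at +x. Grey strip on the robot's side: x -214 to -126, y -200 to 200 mm, flat top 55 mm high; only lever, button and salt shaker stand on it
- strip_off (a point): point on the strip's top where the lever's middle stands at off (x -170, y -30, z 55 mm of the hot plate), its slot running 100 mm from here along the hot plate's +y. On the robot's side of the slot a tick marks each click, white and longer for hotter, red for off. The start button is on the same line, 100 mm to the other side (y -130 mm)
- heat_lever (a joint): the heat lever's travel in m towards hotter: 0 = off, at its stop; clicks every 20 mm: 0.020, 0.040, 0.060 (the third), 0.080, 0.100 (end). Leaving a notch takes about 4.5 N, falling to nothing half way (10 mm) to the next; then the lever jumps ahead of the finger into that notch and stays. It starts about the first or second click
- heat_lever_top (a point): middle of the top of the heat lever's yellow upright cap, 46 mm above the strip (101 mm above the counter), moving with it; black line on top. The cap is 30 mm across the strip and 20 mm along the slide (faces 10 mm either side of this point, rubber included); its rubber faces reach from 13 to 43 mm above the strip
- grip_off: rubber face of the lever cap on its off side (-y of the hot plate), 22 mm wide, 30 mm high; push here to make it hotter. Origin: its middle, 28 mm above the strip
- grip_hot: rubber face of the lever cap on its hot side (+y of the hot plate), 22 mm wide, 30 mm high; push here to bring it back towards off. Origin: its middle, 28 mm above the strip
- grip_near: small rubber face of the lever cap towards the robot (-x of the hot plate), origin 14 mm from the cap's middle line
- grip_far: small rubber face of the lever cap towards the pan (+x of the hot plate), origin 14 mm from the cap's middle line
- start_button (a joint): the start button's travel in m: 0 = up, 0.006 = fully down (about 5 N; it begins to move at 1.5 N); springs back up when let go
- start_button_top (a point): middle of the top of the round green start button, 30 mm across, in a black collar 46 mm across, its top 22 mm above the strip, on the off-side end of the strip; it is pressed straight down
- turner: the steel turner with wooden handle, 280 mm long, lying in the hot plate's pan; leave it alone
- salt_shaker: white salt shaker, 38 mm across, 68 mm tall, standing on the control strip's left end (the robot's left), 75 to 100 mm beyond the hottest click; origin: centre of its underside; leave it alone
- mug: white mug, 82 mm across, 92 mm tall, on the counter left of the hot plate; origin: centre of its underside; leave it alone
- sauce_bottle: amber bottle, 60 mm across, 170 mm tall, on the counter right of the hot plate; origin: centre of its underside; leave it alone
- bowl: blue bowl, 130 mm across, 60 mm tall, on the counter between robot and hot plate, to the left; origin: centre of its underside; leave it alone
- chopstick_cup: clay cup of chopsticks, 72 mm across, 190 mm tall with the sticks, on the counter nearer the robot, to the right; origin: centre of its underside; leave it alone

How it is judged (in metres and radians):
On the way, in this order (a step that is already met when the one before it is completed fails the run):
1. the lever is back at off, against its stop (value of joint heat_lever below 0.004 m), for 0.2 s.
2. the lever rests in the third click (value of joint heat_lever between 0.0565 and 0.0635 m), for 0.3 s.
3. the start button is pressed down with the lever in the third click (all of step 2 and value of joint start_button above 0.0045 m), for 0.05 s.
At the end, for the whole second after the job is handed in: the lever rests in the third click (travel 60 mm, within 3.5 mm), the start button is up again (within 1.5 mm), and every other thing is within 30 mm of where it stood (all of step 2 and velocity of joint heat_lever between -0.01 and 0.01 m/s and value of joint start_button below 0.0015 m and distance of each of turner, salt_shaker, mug, sauce_bottle, bowl, chopstick_cup from where it was at the start of the episode below 0.03 m); the robot touches nothing.
It fails at once if the lever goes past the third click, over the hump towards the fourth (beyond 71 mm) (value of joint heat_lever above 0.071 m).
It fails at once if the lever is pinched: the fingers press on opposite faces of its cap at once (contact force between each of grip_off, grip_hot and the fingers above 0.5 N or contact force between each of grip_near, grip_far and the fingers above 0.5 N).
It fails at once if something that should be left alone is shifted, knocked over or lifted by more than 30 mm (distance of any of turner, salt_shaker, mug, sauce_bottle, bowl, chopstick_cup from where it was at the start of the episode above 0.03 m).
It also fails if it takes over 54 s, if anything falls off the work surface, if the arm or the gripper's body presses on something with over 40 N, if the wrist force passes 120 N, or if a joint passes its speed limit or range.

## Working session

There is one attempt and no reset: what is moved stays moved. The work goes in short steps, Python scripts to look and compute and a tool call to move; the robot and the scene stay as the last step left them, time stands still between calls to the robot, and variables do not carry over. Pictures are saved under pics/ and viewed, at most 10 in all, crops included, and the job is handed in when it is done.

Besides the shell and the picture viewer there is one more tool, called after "Emit:" by a JSON object that holds its "fn" and its "kwargs". move_arm: Moves the arm, as the interface text tells. Its arguments: {"type":"object","properties":{"moves":{"type":"array"},"fingers":{"type":"number"}},"required":["moves"]}

```bash
mkdir -p pics; ls; cat > h.py <<'E'
import numpy as np,cv2
from rig import get_state,camera,manip
def pts(c):
    z=c['range_z'];K=c['mtx'];R=cv2.Rodrigues(np.array(c['rvec'],float))[0];t=np.array(c['tvec'],float).ravel()
    v,u=np.mgrid[:z.shape[0],:z.shape[1]]
    P=np.stack([(u-K[0][2])/K[0][0]*z,(v-K[1][2])/K[1][1]*z,z],-1)
    W=(P-t)@R
    W[z<=0]=np.nan
    return W
def ray(c,uv,h):
    K=np.array(c['mtx']);R=cv2.Rodrigues(np.array(c['rvec'],float))[0];t=np.array(c['tvec'],float).ravel()
    d=R.T@np.linalg.solve(K,[uv[0],uv[1],1]);o=-R.T@t
    return o+d*(h-o[2])/d[2]
E
python3 - <<'E'
from h import *
for n in('top','side'):
    c=camera(n);cv2.imwrite(f'pics/{n}0.png',c['color'][...,::-1]);np.save(f'/tmp/{n}.npy',c,allow_pickle=True)
    print(n,c['mtx'],c['rvec'],c['tvec'])
print(get_state())
E
```

```text
pics
top [[458.91056128   0.         277.15389364]
 [  0.         458.91056128 208.76982906]
 [  0.           0.           1.        ]] [ 2.12364056 -2.17213265  0.09208952] [0.04276908 0.50628947 1.11894493]
side [[411.65710137   0.         277.20586304]
 [  0.         411.65710137 207.38910134]
 [  0.           0.           1.        ]] [ 0.51469448 -2.65816943  1.27415877] [0.47666432 0.18949986 1.06767648]
{'time': 0.1, 'qpos': array([-7.13905205e+01,  8.64852956e+00,  8.23874212e+01, -5.63407218e-04,
        8.90272730e+01, -7.67963465e+00]), 'joint_velocities': array([ 0.05317473, -0.0309346 , -0.07120858,  0.08646527, -0.07640584,
        0.03909342]), 'joint_efforts': array([ 6.01183798e-03, -7.14381552e+01, -5.71792459e+01, -1.04984019e-04,
        7.28526735e-03, -2.91482661e-05]), 'tcp_pos': array([ 0.25456722, -0.51536189,  0.25274804]), 'eef_rot': array([[ 8.96570544e-01,  4.42900812e-01, -3.61450904e-04],
       [ 4.42900938e-01, -8.96569948e-01,  1.04263233e-03],
       [ 1.37716689e-04, -1.09488038e-03, -9.99999391e-01]]), 'ft_force': array([-0.09387248,  0.73795044,  0.01115843]), 'moment': array([-0.00225096, -0.01210703, -0.01745558]), 'gripper_force': 0.0, 'width': 0.08554551064680646}
```

View pics/top0.png

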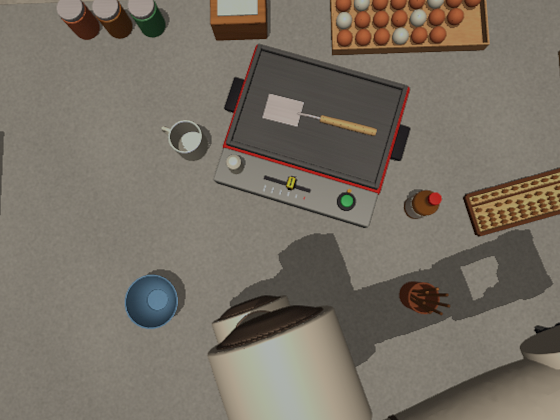

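View pics/side0.png

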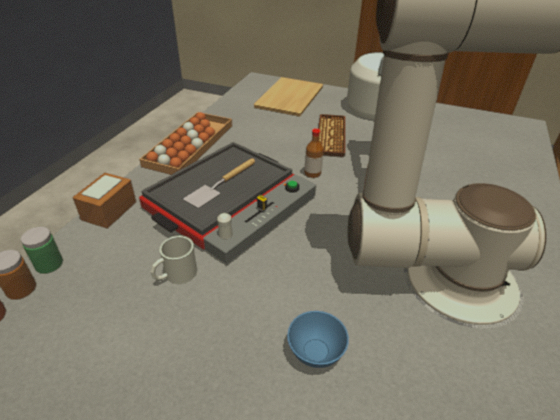

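The top view shows the lever at (291,183), the button at (347,201), the shaker at (234,162), the bottle at (426,203) and the chopstick cup at (420,297). The side view agrees, with the lever at (262,201) and the button at (292,186).

```bash
python3 - <<'E'
from h import *
for n,(bx,lx) in {'top':((347,201),(291,183)),'side':((292,186),(262,201))}.items():
    c=np.load(f'/tmp/{n}.npy',allow_pickle=True).item();W=pts(c);hsv=cv2.cvtColor(c['color'],cv2.COLOR_RGB2HSV)
    H,S,V=[hsv[...,i].astype(int) for i in range(3)]
    v,u=np.mgrid[:420,:560]
    for nm,m,p0,h in(('button',(H>45)&(H<85)&(S>120)&(V>60),bx,.077),('lever',(H>20)&(H<34)&(S>130)&(V>70),lx,.101)):
        m&=(abs(u-p0[0])<18)&(abs(v-p0[1])<18)
        m&=W[...,2]>h-.008
        uv=(u[m].mean(),v[m].mean());print(n,nm,m.sum(),np.round(uv,1),ray(c,uv,h).round(4),np.nanmedian(W[m],0).round(4),np.nanmax(W[m][:,2]).round(4))
    if n=='top':
        # strip plane
        red=((H<6)|(H>174))&(S>150)&(V>90)&(v>140)&(v<200)&(u>215)&(u<400)
        ys,xs=np.nonzero(red);print('red',len(xs))
        if len(xs)>20:
            vx,vy,x0,y0=cv2.fitLine(np.stack([xs,ys],1).astype(np.float32),cv2.DIST_HUBER,0,.01,.01).ravel()
            a=ray(c,(x0,y0),.07);b=ray(c,(x0+50*vx,y0+50*vy),.07);print('edge dir',np.degrees(np.arctan2(*(b-a)[[1,0]])),a)
        print('bottle',np.nanmedian(W[198:208,420:432].reshape(-1,3),0))
        sh=W[150:175,222:246].reshape(-1,3);sh=sh[(sh[:,2]>.10)];print('shaker top',np.median(sh,0),len(sh))
        cp=W[280:315,400:450].reshape(-1,3);cp=cp[cp[:,2]>.07];print('cup',np.median(cp,0),cp.max(0))
        crop=c['color'][165:215,250:370];cv2.imwrite('pics/crop0.png',cv2.resize(crop,None,fx=6,fy=6,interpolation=cv2.INTER_CUBIC)[...,::-1])
E
```

```text
top button 121 [346.4 200.4] [ 0.5178 -0.1363  0.077 ] [ 0.5181 -0.1358  0.0774] 0.0836
top lever 72 [290.5 182.2] [ 0.5613 -0.0036  0.101 ] [ 0.5613 -0.0035  0.1012] 0.1064
red 610
edge dir -107.59134284265905 [ 0.60042932 -0.03215902  0.07      ]
bottle [ 0.50017856 -0.30545977  0.13134785]
shaker top [0.60960317 0.12784029 0.12029189] 193
cup [ 0.28612675 -0.30079292  0.10335551] [ 0.322777   -0.26433267  0.1979816 ]
side button 50 [292.  183.8] [ 0.5175 -0.1329  0.077 ] [ 0.5166 -0.1295  0.078 ] 0.0815
side lever 44 [261.5 198.2] [ 0.5626 -0.0024  0.101 ] [ 0.5622 -0.0024  0.1019] 0.1045
```

View pics/crop0.png

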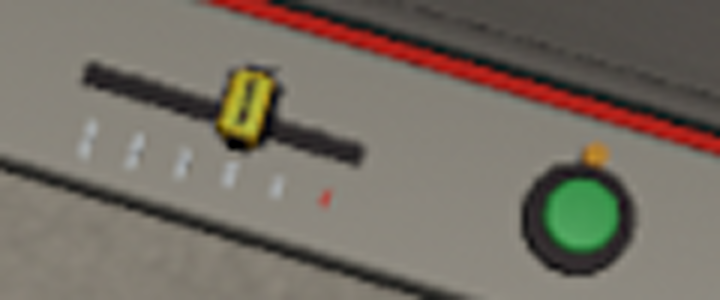

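Emit:
{"fn": "move_arm", "kwargs": {"moves": [{"dz": -0.03}, {"dx": 0.526, "dy": -0.349, "dz": -0.03, "wz": -0.8}, {"dx": 0.526, "dy": -0.349, "dz": -0.03, "wz": -0.8}, {"dx": 0.526, "dy": -0.349, "dz": -0.03, "wz": -0.8}, {"dx": 0.526, "dy": -0.349, "dz": -0.03, "wz": -0.8}], "fingers": 0}}

```text
$.moves[0]: bad value
```

```bash
cat >> h.py <<'E'
from scipy.spatial.transform import Rotation as Ro
A=np.radians(72.1);EY=np.array([np.cos(A),np.sin(A),0]);EX=np.array([EY[1],-EY[0],0]);OFF=np.array([.5615,-.0033,0])-.04*EY
def go(s,z,x=0):
    "tool-axes move to slide coordinate s, across x, TCP height z, tool x along EY"
    st=get_state();R=st['eef_rot'];T=OFF+s*EY+x*EX;T[2]=z
    Rt=np.stack([EY,EX,[0,0,-1]],1)
    assert np.linalg.det(Rt)>0
    print('move',(R.T@(T-st['tcp_pos'])).round(4),'turn',Ro.from_matrix(R.T@Rt).as_rotvec().round(4))
def where():
    st=get_state();d=st['tcp_pos']-OFF
    print('t',st['time'],'s',(d@EY).round(4),'x',(d@EX).round(4),'z',d[2].round(4),'F s,x,z',(st['ft_force']@np.stack([EY,EX,[0,0,1]],1)).round(2),'w',st['width'])
def lever():
    out=[]
    for n in('top','side'):
        c=camera(n);W=pts(c);hsv=cv2.cvtColor(c['color'],cv2.COLOR_RGB2HSV).astype(int);H,S,V=np.moveaxis(hsv,-1,0)
        d=W-OFF;m=(H>20)&(H<34)&(S>130)&(V>70)&(W[...,2]>.093)&(W[...,2]<.11)&(abs(d@EX)<.025)&(abs(d@EY-.05)<.09)
        v,u=np.nonzero(m)
        if len(u)>8:
            q=ray(c,(u.mean(),v.mean()),.101)-OFF;out.append((n,len(u),(q@EY).round(4),(q@EX).round(4)))
    print(out)
E
python3 -c "
from h import *
where();go(.075,.28)"
```

```text
t 0.1 s -0.5416 x -0.1347 z 0.2527 F s,x,z [ 0.67 -0.32  0.01] w 0.08554551064680646
move [ 0.5264 -0.3483 -0.0268] turn [-1.000e-03 -6.000e-04 -7.996e-01]
```

Rows need all six keys.

Emit:
{"fn": "move_arm", "kwargs": {"moves": [{"dx": 0, "dy": 0, "dz": -0.03, "wx": 0, "wy": 0, "wz": 0}, {"dx": 0.526, "dy": -0.348, "dz": -0.03, "wx": 0, "wy": 0, "wz": -0.8}, {"dx": 0.526, "dy": -0.348, "dz": -0.03, "wx": 0, "wy": 0, "wz": -0.8}, {"dx": 0.526, "dy": -0.348, "dz": -0.03, "wx": 0, "wy": 0, "wz": -0.8}, {"dx": 0.526, "dy": -0.348, "dz": -0.03, "wx": 0, "wy": 0, "wz": -0.8}], "fingers": 0}}

```text
time: 0.6
tcp_pos: [0.3557, -0.3409, 0.283]
eef_rot: [[0.485, 0.874, -0.0], [0.874, -0.485, 0.0], [0.0, -0.0, -1.0]]
ft_force: [1.1, 0.1, -0.3]
width: 0.012
gripper_force: 0.0
```

```bash
python3 -c "
from h import *
where();go(.075,.28)"
```

```text
t 0.6 s -0.3445 x -0.0921 z 0.283 F s,x,z [ 0.44  1.03 -0.27] w 0.01201100793382903
move [0.4294 0.0094 0.0031] turn [-0.0003 -0.0003 -0.194 ]
```

Emit:
{"fn": "move_arm", "kwargs": {"moves": [{"dx": 0.429, "dy": 0.009, "dz": 0.003, "wx": 0, "wy": 0, "wz": -0.194}, {"dx": 0.429, "dy": 0.009, "dz": 0.003, "wx": 0, "wy": 0, "wz": -0.194}, {"dx": 0.429, "dy": 0.009, "dz": 0.003, "wx": 0, "wy": 0, "wz": -0.194}, {"dx": 0.429, "dy": 0.009, "dz": 0.003, "wx": 0, "wy": 0, "wz": -0.194}, {"dx": 0.429, "dy": 0.009, "dz": 0.003, "wx": 0, "wy": 0, "wz": -0.194}]}}

```text
time: 1.1
tcp_pos: [0.4828, -0.1253, 0.2815]
eef_rot: [[0.313, 0.95, -0.0], [0.95, -0.313, 0.0], [0.0, -0.0, -1.0]]
ft_force: [1.1, -0.8, -0.3]
width: -0.0
gripper_force: 0.0
```

```bash
python3 -c "
from h import *
where();go(.075,.28)"
```

```text
t 1.1 s -0.1003 x -0.0373 z 0.2815 F s,x,z [-0.43  1.31 -0.26] w -3.50802132374117e-05
move [0.1755 0.0364 0.0015] turn [-0.     -0.     -0.0056]
```

Emit:
{"fn": "move_arm", "kwargs": {"moves": [{"dx": 0.175, "dy": 0.036, "dz": 0.0, "wx": 0, "wy": 0, "wz": -0.006}, {"dx": 0.175, "dy": 0.036, "dz": 0.0, "wx": 0, "wy": 0, "wz": -0.006}, {"dx": 0.175, "dy": 0.036, "dz": 0.0, "wx": 0, "wy": 0, "wz": -0.006}, {"dx": 0.175, "dy": 0.036, "dz": 0.0, "wx": 0, "wy": 0, "wz": -0.006}, {"dx": 0.175, "dy": 0.036, "dz": 0.0, "wx": 0, "wy": 0, "wz": -0.006}]}}

```text
time: 1.6
tcp_pos: [0.5722, 0.0307, 0.2806]
eef_rot: [[0.304, 0.953, -0.001], [0.953, -0.304, 0.001], [0.0, -0.001, -1.0]]
ft_force: [0.8, -1.1, 0.3]
width: 0.0003
gripper_force: 0.0
```

```bash
python3 -c "
from h import *
where();go(.075,.097);lever()"
```

```text
t 1.6 s 0.0757 x -0.0003 z 0.2806 F s,x,z [-0.8   1.08  0.27] w 0.00030942527088451404
move [-0.0008  0.0005  0.1836] turn [-0.0015 -0.0004  0.004 ]
[('top', 72, np.float64(0.0397), np.float64(0.0002)), ('side', 46, np.float64(0.0412), np.float64(0.0002))]
```

Emit:
{"fn": "move_arm", "kwargs": {"moves": [{"dx": 0, "dy": 0, "dz": 0.05, "wx": 0, "wy": 0, "wz": 0.002}, {"dx": 0, "dy": 0, "dz": 0.1, "wx": 0, "wy": 0, "wz": 0.004}, {"dx": 0, "dy": 0, "dz": 0.14, "wx": 0, "wy": 0, "wz": 0.004}, {"dx": 0, "dy": 0, "dz": 0.17, "wx": 0, "wy": 0, "wz": 0.004}, {"dx": 0, "dy": 0, "dz": 0.182, "wx": 0, "wy": 0, "wz": 0.004}]}}

```text
time: 2.2
tcp_pos: [0.5696, 0.0265, 0.0969]
eef_rot: [[0.312, 0.95, -0.004], [0.95, -0.312, 0.0], [-0.001, -0.004, -1.0]]
ft_force: [-0.2, 0.9, -0.8]
width: -0.0001
gripper_force: 0.0
```

```bash
python3 -c "
from h import *
where();go(.061,.097)
c=camera('side');cv2.imwrite('pics/s1.png',cv2.resize(c['color'][120:280,160:360],None,fx=3.5,fy=3.5)[...,::-1])"
```

```text
t 2.2 s 0.0709 x -0.0015 z 0.0969 F s,x,z [ 0.76 -0.43 -0.79] w -6.115680269524757e-05
move [-0.0099  0.0015 -0.0001] turn [-0.0038  0.0009 -0.005 ]
```

View pics/s1.png

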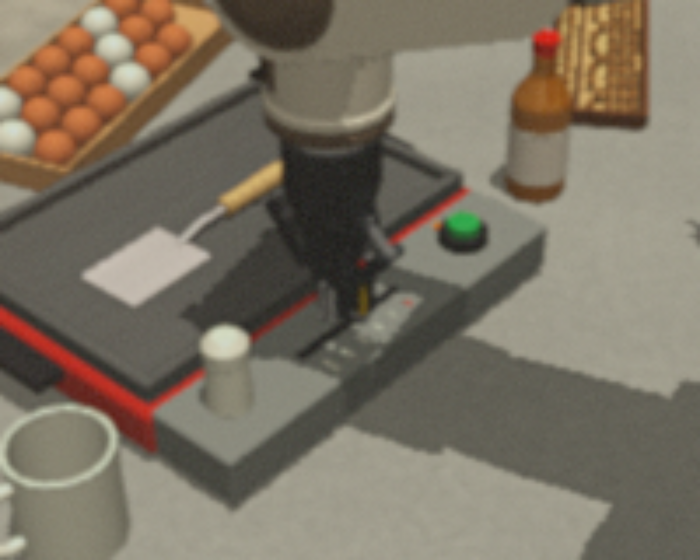

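Fingers are down on the hot side of the lever (fingertips about (340,300), yellow cap at (362,298)). Now I push towards off.

Emit:
{"fn": "move_arm", "kwargs": {"moves": [{"dx": -0.008, "dy": 0.001, "dz": 0, "wx": 0, "wy": 0, "wz": 0}, {"dx": -0.016, "dy": 0.001, "dz": 0, "wx": 0, "wy": 0, "wz": 0}, {"dx": -0.022, "dy": 0.001, "dz": 0, "wx": 0, "wy": 0, "wz": 0}, {"dx": -0.028, "dy": 0.001, "dz": 0, "wx": 0, "wy": 0, "wz": 0}, {"dx": -0.034, "dy": 0.001, "dz": 0, "wx": 0, "wy": 0, "wz": 0}]}}

```text
time: 2.75
tcp_pos: [0.5618, -0.0056, 0.1004]
eef_rot: [[0.311, 0.95, 0.001], [0.95, -0.311, 0.0], [0.001, 0.001, -1.0]]
ft_force: [0.9, 4.3, 3.3]
width: 0.0002
gripper_force: 2.0
```

```bash
python3 -c "
from h import *
where();go(.024,.097);lever()"
```

```text
t 2.75 s 0.0379 x 0.001 z 0.1004 F s,x,z [ 4.32 -0.47  3.35] w 0.0001641569001226818
move [-0.014  -0.0009  0.0034] turn [ 0.0013 -0.0006 -0.0038]
[('side', 11, np.float64(0.0234), np.float64(-0.0125))]
```

Emit:
{"fn": "move_arm", "kwargs": {"moves": [{"dx": -0.004, "dy": 0, "dz": 0, "wx": 0, "wy": 0, "wz": 0}, {"dx": -0.008, "dy": 0, "dz": 0, "wx": 0, "wy": 0, "wz": 0}, {"dx": -0.011, "dy": 0, "dz": 0, "wx": 0, "wy": 0, "wz": 0}, {"dx": -0.014, "dy": 0, "dz": 0, "wx": 0, "wy": 0, "wz": 0}, {"dx": -0.014, "dy": 0, "dz": 0, "wx": 0, "wy": 0, "wz": 0}]}}

```text
time: 3.35
tcp_pos: [0.5571, -0.0187, 0.0994]
eef_rot: [[0.311, 0.95, -0.0], [0.95, -0.311, -0.0], [-0.0, -0.0, -1.0]]
ft_force: [0.4, -0.1, -0.3]
width: 0.0002
gripper_force: 0.0
```

```bash
python3 -c "
from h import *
where();go(.021,.097);lever()"
```

```text
t 3.35 s 0.024 x 0.0005 z 0.0994 F s,x,z [ 0.04  0.36 -0.25] w 0.00019129817446595284
move [-0.003  -0.0005  0.0024] turn [-0.0004  0.0001 -0.004 ]
[('side', 9, np.float64(0.0049), np.float64(-0.0128))]
```

Emit:
{"fn": "move_arm", "kwargs": {"moves": [{"dx": -0.002, "dy": 0, "dz": 0, "wx": 0, "wy": 0, "wz": 0}, {"dx": -0.004, "dy": 0, "dz": 0, "wx": 0, "wy": 0, "wz": 0}, {"dx": -0.004, "dy": 0, "dz": 0, "wx": 0, "wy": 0, "wz": 0}, {"dx": -0.004, "dy": 0, "dz": 0, "wx": 0, "wy": 0, "wz": 0}]}}

```text
time: 3.85
tcp_pos: [0.5562, -0.0213, 0.0996]
eef_rot: [[0.311, 0.951, 0.001], [0.951, -0.311, 0.002], [0.002, -0.0, -1.0]]
ft_force: [2.9, 8.6, 0.2]
width: 0.0001
gripper_force: 4.4
```

```bash
python3 -c "
from h import *
where();lever()"
```

```text
t 3.85 s 0.0212 x 0.0005 z 0.0996 F s,x,z [9.08 0.13 0.2 ] w 8.899317123932451e-05
[('side', 10, np.float64(0.005), np.float64(-0.0124))]
```

The lever is firmly at its stop (9 N, contact offset 21.2 mm as expected). Next I go over to the off side.

Emit:
{"fn": "move_arm", "kwargs": {"moves": [{"dx": 0.01, "dy": 0, "dz": 0, "wx": 0, "wy": 0, "wz": 0}, {"dx": 0.012, "dy": 0, "dz": -0.04, "wx": 0, "wy": 0, "wz": 0}, {"dx": 0.012, "dy": 0, "dz": -0.06, "wx": 0, "wy": 0, "wz": 0}, {"dx": -0.025, "dy": 0, "dz": -0.06, "wx": 0, "wy": 0, "wz": 0}, {"dx": -0.059, "dy": 0, "dz": -0.06, "wx": 0, "wy": 0, "wz": 0}]}}

```text
time: 4.45
tcp_pos: [0.5378, -0.0783, 0.1603]
eef_rot: [[0.309, 0.951, 0.001], [0.951, -0.309, -0.001], [-0.0, 0.001, -1.0]]
ft_force: [1.0, 0.1, -0.5]
width: -0.0
gripper_force: 0.0
```

```bash
python3 -c "
from h import *
where();lever();go(-.038,.097)"
```

```text
t 4.45 s -0.0387 x 0.0005 z 0.1603 F s,x,z [ 0.43  0.95 -0.47] w -3.160886339692073e-05
[('top', 44, np.float64(0.0), np.float64(-0.0027)), ('side', 37, np.float64(0.0019), np.float64(-0.0011))]
move [ 0.0032 -0.0005  0.0627] turn [ 0.0002  0.001  -0.0057]
```

Emit:
{"fn": "move_arm", "kwargs": {"moves": [{"dx": 0.003, "dy": 0, "dz": 0.03, "wx": 0, "wy": 0, "wz": -0.005}, {"dx": 0.003, "dy": 0, "dz": 0.055, "wx": 0, "wy": 0, "wz": -0.005}, {"dx": 0.003, "dy": 0, "dz": 0.062, "wx": 0, "wy": 0, "wz": -0.005}, {"dx": 0.01, "dy": 0, "dz": 0.062, "wx": 0, "wy": 0, "wz": -0.005}, {"dx": 0.016, "dy": 0, "dz": 0.062, "wx": 0, "wy": 0, "wz": -0.005}]}}

```text
time: 5.05
tcp_pos: [0.5434, -0.0624, 0.0987]
eef_rot: [[0.306, 0.952, 0.001], [0.952, -0.306, -0.0], [0.0, 0.001, -1.0]]
ft_force: [-0.9, 0.4, 0.0]
width: -0.0001
gripper_force: 0.0
```

```bash
python3 -c "
from h import *
where();lever();go(-.009,.097);where()"
```

```text
t 5.05 s -0.0218 x 0.001 z 0.0987 F s,x,z [ 0.09 -0.96  0.04] w -5.859962983507285e-05
[('side', 42, np.float64(0.0009), np.float64(-0.0004))]
move [ 0.0125 -0.001   0.0018] turn [ 0.0018 -0.0004  0.0023]
t 5.15 s -0.0215 x 0.001 z 0.0988 F s,x,z [0.31 0.63 0.14] w 0.0002909538122391387
```

Emit:
{"fn": "move_arm", "kwargs": {"moves": [{"dx": 0.003, "dy": 0, "dz": 0, "wx": 0, "wy": 0, "wz": 0}, {"dx": 0.006, "dy": 0, "dz": 0, "wx": 0, "wy": 0, "wz": 0}, {"dx": 0.009, "dy": 0, "dz": 0, "wx": 0, "wy": 0, "wz": 0}, {"dx": 0.012, "dy": 0, "dz": 0, "wx": 0, "wy": 0, "wz": 0}, {"dx": 0.012, "dy": 0, "dz": 0, "wx": 0, "wy": 0, "wz": 0}]}}

```text
time: 5.65
tcp_pos: [0.5463, -0.0511, 0.0974]
eef_rot: [[0.306, 0.952, -0.0], [0.952, -0.306, 0.001], [0.0, -0.0, -1.0]]
ft_force: [-0.2, 0.3, 0.5]
width: -0.0005
gripper_force: 0.0
```

```bash
python3 -c "
from h import *
where();lever();go(.011,.097)"
```

```text
t 5.65 s -0.0101 x 0.0002 z 0.0974 F s,x,z [ 0.24 -0.34  0.45] w -0.0005411024858025839
[('side', 45, np.float64(0.012), np.float64(-0.0009))]
move [ 0.0214 -0.0002  0.0004] turn [-0.0005 -0.0003  0.0016]
```

```bash
python3 -c "
from h import *
where();lever();go(.011,.097)"
```

```text
t 5.75 s -0.0104 x 0.0002 z 0.0974 F s,x,z [ 0.4  -0.09  0.52] w 8.146364207109935e-05
[('side', 45, np.float64(0.0118), np.float64(-0.0014))]
move [ 0.0216 -0.0003  0.0004] turn [-0.0004 -0.0002  0.0014]
```

Sitting on the hump; a small nudge.

Emit:
{"fn": "move_arm", "kwargs": {"moves": [{"dx": 0.002, "dy": 0, "dz": 0, "wx": 0, "wy": 0, "wz": 0}, {"dx": 0.002, "dy": 0, "dz": 0, "wx": 0, "wy": 0, "wz": 0}]}}

```text
time: 6.05
tcp_pos: [0.547, -0.0495, 0.0975]
eef_rot: [[0.306, 0.952, -0.0], [0.952, -0.306, 0.0], [0.0, -0.0, -1.0]]
ft_force: [0.9, -0.2, -0.5]
width: -0.0004
gripper_force: 0.0
```

```bash
python3 -c "
from h import *
where();lever();go(.010,.097)"
```

```text
t 6.05 s -0.0085 x 0.0004 z 0.0975 F s,x,z [ 0.09  0.88 -0.46] w -0.0003680486363613407
[('side', 42, np.float64(0.0209), np.float64(-0.0007))]
move [ 0.0186 -0.0004  0.0005] turn [-0.0001 -0.0001  0.0015]
```

First click. On to the second.

Emit:
{"fn": "move_arm", "kwargs": {"moves": [{"dx": 0.006, "dy": 0, "dz": 0, "wx": 0, "wy": 0, "wz": 0}, {"dx": 0.011, "dy": 0, "dz": 0, "wx": 0, "wy": 0, "wz": 0}, {"dx": 0.015, "dy": 0, "dz": 0, "wx": 0, "wy": 0, "wz": 0}, {"dx": 0.018, "dy": 0, "dz": 0, "wx": 0, "wy": 0, "wz": 0}, {"dx": 0.02, "dy": 0, "dz": 0, "wx": 0, "wy": 0, "wz": 0}]}}

```text
time: 6.65
tcp_pos: [0.5532, -0.0301, 0.0975]
eef_rot: [[0.306, 0.952, -0.0], [0.952, -0.306, 0.0], [0.0, -0.0, -1.0]]
ft_force: [1.0, 0.8, 1.1]
width: 0.0003
gripper_force: 0.1
```

```bash
python3 -c "
from h import *
where();lever();where()"
```

```text
t 6.65 s 0.0119 x 0.0003 z 0.0975 F s,x,z [1.07 0.69 1.14] w 0.000278565157353564
[('side', 45, np.float64(0.0349), np.float64(-0.0012))]
t 6.75 s 0.0118 x 0.0003 z 0.0975 F s,x,z [ 0.62 -0.49 -0.26] w -0.00021910670925762428
```

```bash
python3 -c "
from h import *
lever();where();go(.0315,.0975)"
```

```text
[('side', 42, np.float64(0.0414), np.float64(0.0007))]
t 6.85 s 0.0115 x 0.0003 z 0.0975 F s,x,z [ 0.23 -0.43  0.15] w -7.148002298935143e-05
move [ 0.02   -0.0003  0.    ] turn [-0.0002 -0.0002  0.0015]
```

Second click. On to the third, a little slower.

Emit:
{"fn": "move_arm", "kwargs": {"moves": [{"dx": 0.006, "dy": 0, "dz": 0, "wx": 0, "wy": 0, "wz": 0}, {"dx": 0.011, "dy": 0, "dz": 0, "wx": 0, "wy": 0, "wz": 0}, {"dx": 0.015, "dy": 0, "dz": 0, "wx": 0, "wy": 0, "wz": 0}, {"dx": 0.0175, "dy": 0, "dz": 0, "wx": 0, "wy": 0, "wz": 0}, {"dx": 0.019, "dy": 0, "dz": 0, "wx": 0, "wy": 0, "wz": 0}]}}

```text
time: 7.35
tcp_pos: [0.559, -0.0122, 0.0976]
eef_rot: [[0.306, 0.952, 0.0], [0.952, -0.306, 0.0], [0.0, -0.0, -1.0]]
ft_force: [0.4, -1.1, 1.4]
width: -0.0001
gripper_force: 0.3
```

```bash
python3 -c "
from h import *
lever();where();lever();where()"
```

```text
[('side', 48, np.float64(0.0525), np.float64(-0.0))]
t 7.45 s 0.0307 x 0.0003 z 0.0975 F s,x,z [-0.98 -0.62 -0.12] w -0.00020392568541513015
[('side', 47, np.float64(0.0531), np.float64(0.0004))]
t 7.55 s 0.0305 x 0.0003 z 0.0975 F s,x,z [ 0.44  0.22 -0.33] w 0.00022492579887788242
```

Emit:
{"fn": "move_arm", "kwargs": {"moves": [{"dx": 0.001, "dy": 0, "dz": 0, "wx": 0, "wy": 0, "wz": 0}, {"dx": 0.0015, "dy": 0, "dz": 0, "wx": 0, "wy": 0, "wz": 0}, {"dx": 0.0015, "dy": 0, "dz": 0, "wx": 0, "wy": 0, "wz": 0}]}}

```text
time: 7.85
tcp_pos: [0.5593, -0.0111, 0.0976]
eef_rot: [[0.306, 0.952, -0.0], [0.952, -0.306, 0.0], [0.0, -0.0, -1.0]]
ft_force: [0.3, 0.2, -0.1]
width: -0.0003
gripper_force: 0.0
```

```bash
python3 -c "
from h import *
lever();where();lever();where()"
```

```text
[('side', 45, np.float64(0.062), np.float64(-0.0004))]
t 7.95 s 0.0319 x 0.0003 z 0.0975 F s,x,z [ 0.82 -0.57 -0.6 ] w 8.550402331819171e-05
[('side', 43, np.float64(0.0618), np.float64(0.0003))]
t 8.05 s 0.0319 x 0.0003 z 0.0975 F s,x,z [ 0.53  0.24 -1.03] w 0.00021681711653773355
```

Third click reached. Back off, lift, and go to the button.

Emit:
{"fn": "move_arm", "kwargs": {"moves": [{"dx": -0.015, "dy": 0, "dz": 0, "wx": 0, "wy": 0, "wz": 0}, {"dx": -0.03, "dy": 0, "dz": -0.03, "wx": 0, "wy": 0, "wz": 0}, {"dx": -0.07, "dy": 0, "dz": -0.04, "wx": 0, "wy": 0, "wz": 0}, {"dx": -0.11, "dy": 0, "dz": -0.04, "wx": 0, "wy": 0, "wz": 0}, {"dx": -0.132, "dy": 0, "dz": -0.03, "wx": 0, "wy": 0, "wz": 0}]}}

```text
time: 8.55
tcp_pos: [0.5184, -0.1399, 0.129]
eef_rot: [[0.307, 0.952, 0.002], [0.952, -0.307, -0.002], [-0.001, 0.003, -1.0]]
ft_force: [0.3, 0.7, -0.8]
width: -0.0
gripper_force: 0.0
```

```bash
python3 -c "
from h import *
lever();where();go(-.1,.099)"
```

```text
[('top', 70, np.float64(0.0597), np.float64(0.0004)), ('side', 47, np.float64(0.0619), np.float64(-0.0001))]
t 8.65 s -0.1033 x -0.0 z 0.1267 F s,x,z [ 0.39 -0.41 -0.1 ] w 1.747181354827059e-05
move [0.0033 0.0001 0.0277] turn [-0.0013  0.0005 -0.0015]
```

Lever at 59.7 mm in the top view, so it is in the third click. Tip is 28 mm above the button; I go down about 26 mm first.

Emit:
{"fn": "move_arm", "kwargs": {"moves": [{"dx": 0.003, "dy": 0, "dz": 0.012, "wx": 0, "wy": 0, "wz": 0}, {"dx": 0.003, "dy": 0, "dz": 0.022, "wx": 0, "wy": 0, "wz": 0}, {"dx": 0.003, "dy": 0, "dz": 0.028, "wx": 0, "wy": 0, "wz": 0}, {"dx": 0.003, "dy": 0, "dz": 0.031, "wx": 0, "wy": 0, "wz": 0}, {"dx": 0.003, "dy": 0, "dz": 0.031, "wx": 0, "wy": 0, "wz": 0}]}}

```text
time: 9.15
tcp_pos: [0.5198, -0.1334, 0.0961]
eef_rot: [[0.305, 0.952, -0.001], [0.952, -0.305, 0.001], [0.0, -0.001, -1.0]]
ft_force: [-1.7, 1.3, 2.8]
width: 0.0
gripper_force: 1.5
```

```bash
python3 -c "
from h import *
where()"
```

```text
t 9.15 s -0.0966 x 0.0003 z 0.0961 F s,x,z [ 0.68 -1.99  2.78] w 6.311219826661889e-06
```

Emit:
{"fn": "move_arm", "kwargs": {"moves": [{"dx": 0, "dy": 0, "dz": 0.002, "wx": 0, "wy": 0, "wz": 0}, {"dx": 0, "dy": 0, "dz": 0.004, "wx": 0, "wy": 0, "wz": 0}, {"dx": 0, "dy": 0, "dz": 0.005, "wx": 0, "wy": 0, "wz": 0}, {"dx": 0, "dy": 0, "dz": 0.005, "wx": 0, "wy": 0, "wz": 0}]}}

```text
time: 9.55
tcp_pos: [0.5202, -0.1338, 0.0928]
eef_rot: [[0.306, 0.952, 0.001], [0.952, -0.306, -0.0], [0.0, 0.001, -1.0]]
ft_force: [-5.3, 5.0, 18.7]
width: 0.0003
gripper_force: 9.2
```

```bash
python3 -c "
from h import *
where()"
```

```text
t 9.55 s -0.0969 x 0.0008 z 0.0928 F s,x,z [ 3.14 -6.62 18.66] w 0.0002675914799512659
```

Bottomed out (18.7 N at 6 mm). Release and lift clear.

Emit:
{"fn": "move_arm", "kwargs": {"moves": [{"dx": 0, "dy": 0, "dz": -0.01, "wx": 0, "wy": 0, "wz": 0}, {"dx": 0, "dy": 0, "dz": -0.05, "wx": 0, "wy": 0, "wz": 0}, {"dx": 0, "dy": 0, "dz": -0.1, "wx": 0, "wy": 0, "wz": 0}, {"dx": 0, "dy": 0, "dz": -0.12, "wx": 0, "wy": 0, "wz": 0}, {"dx": 0, "dy": 0, "dz": -0.12, "wx": 0, "wy": 0, "wz": 0}]}}

```text
time: 10.05
tcp_pos: [0.5209, -0.1345, 0.2151]
eef_rot: [[0.306, 0.952, 0.005], [0.952, -0.306, -0.002], [-0.001, 0.006, -1.0]]
ft_force: [0.2, -0.6, -0.4]
width: -0.0004
gripper_force: 0.0
```

```bash
python3 -c "
from h import *
lever();where()
c=camera('side');cv2.imwrite('pics/s2.png',c['color'][...,::-1])"
```

```text
[('top', 71, np.float64(0.0598), np.float64(0.0002)), ('side', 47, np.float64(0.0619), np.float64(0.0001))]
t 10.15 s -0.0972 x 0.0005 z 0.2114 F s,x,z [-0.61  0.13 -0.21] w -0.0001901449567172223
```

View pics/s2.png

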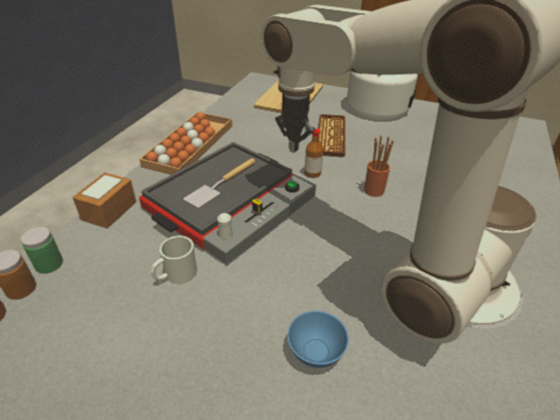

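The gripper is clear at (295,140), the lever is at the third click (257,205), the button is up (292,186), and everything else is in place.

```bash
python3 -c "
from h import *
print(manip.sign_off())"
```

```text
the job is handed in; nothing more can be done
None
```

I pushed the lever back to off, moved it up click by click to the third click (about 60 mm), pressed the start button fully and released it, and handed the job in with nothing else visibly moved; the hand-in gave no verdict.

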